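# Release the round battery pack from the charging dock

## Robot

A 6-joint arm with a two-finger parallel gripper is mounted at the origin on the work surface. World frame = base frame: x ahead of the robot, y to its left, z up, the work surface at z = 0. Lengths are in m, angles in rad, forces in N, time in s.
With the tool pointing down it reaches from about 0.375 to 0.9 m from the base axis. Payload 3.1 kg.
Tool frame: the origin (TCP) lies at the very end of the fingers, on their centre line; the grasp point (between the pads) lies 19 mm behind it; x points along the fingers, y is the direction in which the jaws open and shut, and the axes are right-handed (so a half turn about x gives the same grasp; the last joint's range is limited). The gripper opens to 85 mm and grips with 20 to 120 N. Pads are 22 mm wide; open, the fingers measure 114 mm over their backs; the gripper's body (76 mm by 85 mm) begins 54 mm behind the grasp point. The pads swing forward as they close: fully open they stand 13 mm farther back than shut.
Start: joints at [1.131, 0.527, 1.433, -0, 1.181, -0.178], TCP at [0.161, 0.604, 0.231] pointing down, gripper open.
Joint ranges: [-3.08, 3.08], [-0.75, 2.2], [0.22, 2.44], [-1.43, 4.57], [0, 2.65], [-2.85, 2.85]. Speed limits (rad/s): [2.79, 2.79, 3.14, 3.14, 3.14, 3.14].

## Interface

Orientations are given as a unit quaternion [x, y, z, w].
In Python, from station import sense, snapshot, camera_model, sign_off gives the robot as it stands.
- The arm moves only by the tool step_arm, never from a script. Its argument "increments" is one flat list of numbers, 5 for each row, row after row: the shift along the tool's x, y, z in units of 60 mm (1.0 is 60 mm), then the turn about the tool's x in units of 5 degrees (1.0 is 5 degrees), then the closure, from 0 (fully open) to 1 (shut). A call has exactly 5 rows; each row is the pose to reach, as a shift and turn from the pose measured when the call began, along the tool's axes at that moment; what a row does not reach only later rows make up. A row lasts 1/8 s, in which the tool goes at most 62.5 mm and 10.7 degrees, less where a joint would pass 70% of its speed; a pose out of reach is approached as far as the arm can. A call with a gripper value outside its range is refused whole. The fingers move at their own pace and stop on an object; "grip_force" is the grip in N (left out, the last holds). Time passes only in rows, so rows that repeat a pose let the fingers close, or fill a call up. It gives the time, the measured TCP pose, the force and the opening at its end, in the units of the state.
- sense(): the state, without advancing time (a new reading comes with each control period).
- snapshot(name): name is "scene" or "top"; returns the picture (400x640x3 uint8, blue, green, red); there is no depth.
- camera_model(name): a dict with "vertical_fov" (degrees; the focal length in pixels is half the picture's height over the tangent of half this angle, whatever the lens; pixels are square), "cx", "cy" (the principal point, pixels), "R" (3x3) and "t" (3): a world point X has camera coordinates R X + t. Camera axes: x right, y down, z forward; pixel columns grow to the right and rows downward; lengths in m; the calibration is good to about 2 mm. A picture is of the moment at which its call begins. camera_model takes no time and is no camera call.
- sign_off(): hands the job in, once; it reports no verdict.
The state is a dict: "t": time; "q": joint angles; "qd": joint speeds; "tau": joint torques, N m; "tcp_pos": TCP position; "tool_rot": TCP orientation; "force": force on the tool from outside, world axes, zero at the start; "ft_torque": the same for the moment, N m; "finger_gap": opening from 0.0 (shut) to 1.0 (fully open).
Only numpy, scipy, OpenCV 4.12 (cv2) and the standard library are available. Lean on these libraries where they do the work, as an engineer would, in place of code of your own. Each camera call takes 0.05 s, during which the arm holds its last target. There are 200 camera calls.

## Task

The round battery pack in the charging dock is charged: press it down until its catch lets go, then take the fingers away so that it springs up out of its bay. Lift it out and set it down (do not drop it) standing upright in the flat steel tray. Leave the two square packs latched in the dock.

Things in the scene. Friction and masses are not known exactly. Their poses are not given: they have to be found in the camera images.
- round_pack: The only round pack of three: black upright cylinder 42 mm across, 80 mm tall, 0.2 kg, flat top. Origin: centre of underside; z up, x across the row of bays. Starts latched in a bay, top 107 mm above the table; a pull does not free it. Pressed mid-top (5 N, springy) it sinks to a hard stop 9.5 mm down; the catch frees 5 to 7 mm down. Let go, it rises in 0.5 s to 40 mm above its latched height, top at 147 mm.
- square_pack_a: Bystander, leave alone: black square pack 42 x 42 mm, 80 mm tall, latched in a bay of the same dock; a press frees it too. Origin: centre of underside, z up. The dock is a fixed grey block 270 mm long, 110 mm deep, top 95 mm above the table, with three 46 mm square bays in a row along its length (the packs' y), 82 mm apart. Latched packs stand 12 mm above its top, all in the same attitude.
- square_pack_b: Bystander, leave alone: the second square pack, exactly like square_pack_a, in another bay; which pack is in which bay varies. A sprung-up pack stands 52 mm above the dock's top with its lowest 28 mm still in the bay (2 mm of play all round), and lifts straight out freely; there its sides are plain from the dock's top up.
- tray: Flat open tray of sheet steel, fixed, empty, 170 mm (its x) by 150 mm (its y), walls 4 mm thick and 20 mm high over the table, floor 4 mm thick. Origin: centre of its underside on the table; z up.
Not all that is in view belongs to the job. What is shaped like the round_pack but green, orange or purple is not meant.

How it is judged:
By the outcome, as a careful person would: the job done as asked, in the order asked, and still so for the second after the job is handed in, with the robot touching nothing.
It also fails if it takes over 51 s, if anything falls off the work surface, if the arm or the gripper's body presses on something with over 40 N, if the wrist force passes 120 N, or if a joint passes its speed limit or range.

## Working session

There is one attempt and no reset: what is moved stays moved. The work goes in short steps, Python scripts to look and compute and a tool call to move; the robot and the scene stay as the last step left them, time stands still between calls to the robot, and variables do not carry over. Pictures are saved under pics/ and viewed, about 8 in all and at most 12, crops included, and the job is handed in when it is done.

Besides the shell and the picture viewer there is one more tool, called after "Request:" as name(argument=value, ...) on one line, values as JSON. step_arm: Moves the arm, as the interface text tells. Its arguments: {"type":"object","properties":{"increments":{"type":"array","items":{"type":"number"}},"grip_force":{"type":"number"}},"required":["increments"]}

```bash
mkdir -p pics; cat > h.py <<'E'
import numpy as np, cv2
from station import sense, snapshot, camera_model, sign_off
def ray(name,u,v,z):
    m=camera_model(name);f=200/np.tan(np.radians(m["vertical_fov"])/2)
    R=np.array(m["R"]);t=np.array(m["t"]);c=-R.T@t
    d=R.T@np.array([(u-m["cx"])/f,(v-m["cy"])/f,1]);return c+d*(z-c[2])/d[2]
def proj(name,X):
    m=camera_model(name);f=200/np.tan(np.radians(m["vertical_fov"])/2)
    p=np.array(m["R"])@np.array(X)+m["t"];return p[:2]/p[2]*f+[m["cx"],m["cy"]]
E
python3 - <<'E'
from h import *
for n in("scene","top"):
    cv2.imwrite(f"pics/{n}0.png",snapshot(n)); m=camera_model(n); print(n,m)
print(sense())
E
```

```text
scene {'vertical_fov': 46.49704457176516, 'cx': 322.34923097952486, 'cy': 203.47993406707278, 'R': array([[-0.71277061,  0.70124858,  0.01443893],
       [ 0.50906507,  0.53137158, -0.67712407],
       [-0.48250473, -0.47528378, -0.7357272 ]]), 't': array([ 0.36699422, -0.21711001,  1.15437925])}
top {'vertical_fov': 51.78507977136462, 'cx': 321.8226014217614, 'cy': 204.76703502786486, 'R': array([[ 0.01152448, -0.99984971,  0.01295182],
       [-0.9898127 , -0.01324509, -0.1417582 ],
       [ 0.14190845, -0.01118619, -0.98981658]]), 't': array([-0.02610661,  0.51807272,  0.77199091])}
{'t': 0.1, 'q': array([ 1.13147499e+00,  5.28370714e-01,  1.43376440e+00,  1.82788750e-05,
        1.18139981e+00, -1.78513734e-01]), 'qd': array([ 1.90296372e-05, -3.26165262e-03, -1.56681376e-03, -1.94994703e-03,
       -1.15651525e-04, -2.45603313e-04]), 'tau': array([-7.38256804e-04, -4.43306100e+01, -1.78585947e+01, -2.88282627e-04,
        3.86408268e-03, -6.44167812e-06]), 'tcp_pos': array([0.160863  , 0.60328534, 0.23043611]), 'tool_rot': array([ 0.09129832,  0.70131689, -0.09260307,  0.70088795]), 'force': array([-0.19556289,  0.60229158, -0.4355049 ]), 'ft_torque': array([0.03183969, 0.01505776, 0.00757202]), 'finger_gap': 1.0009488977962064}
```

View pics/top0.png

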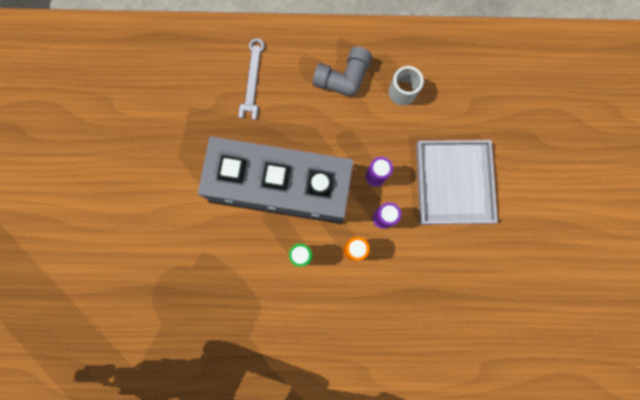

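View pics/scene0.png

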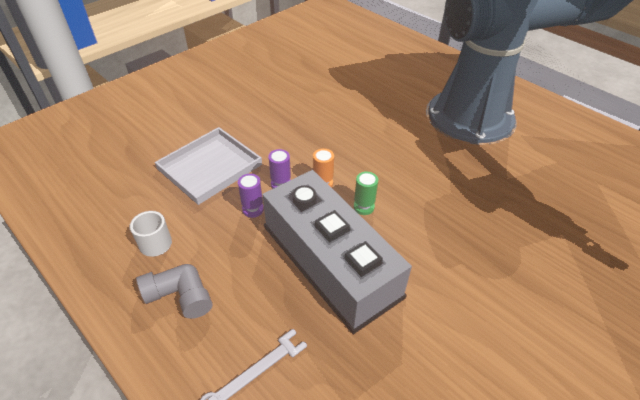

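The top view shows the dock, with the round pack at its right end at about (320,183) and in the scene view at (304,195). The square packs are at (230,168) and (275,176), and the tray is at (457,182). Purple decoys stand at (380,168) and (389,214), orange at (357,248) and green at (300,255).

```bash
python3 - <<'E'
from h import *
for n in("top","scene"):
    im=cv2.imread(f"pics/{n}0.png")
    m=(im.min(2)>215).astype(np.uint8)
    k,l,st,c=cv2.connectedComponentsWithStats(m)
    for i in range(1,k):
        if st[i,4]>60 : print(n,c[i].round(1),st[i,4],ray(n,*c[i],.107).round(4),ray(n,*c[i],.08).round(4))
im=cv2.imread("pics/top0.png")
for p in [(211,137),(353,158),(347,220),(201,193)]: print("dock",ray("top",*p,.095).round(3))
for p in [(417,141),(492,140),(498,221),(421,223)]: print("tray",ray("top",*p,.02).round(3))
for p in [(157,163),(219,130),(261,158),(199,194)]: print("trayS",ray("scene",*p,.02).round(3))
E
```

```text
top [230.1 167.4] 225 [0.5744 0.148  0.107 ] [0.5807 0.1538 0.08  ]
top [381.  167.2] 174 [ 0.5788 -0.1257  0.107 ] [ 0.5853 -0.13    0.08  ]
top [274.8 174.6] 223 [0.5623 0.0667 0.107 ] [0.5681 0.0696 0.08  ]
top [319.7 181.8] 176 [ 0.5501 -0.0145  0.107 ] [ 0.5556 -0.0146  0.08  ]
top [389.2 213.2] 185 [ 0.4947 -0.1397  0.107 ] [ 0.4981 -0.1445  0.08  ]
top [357.2 248.2] 183 [ 0.4316 -0.0823  0.107 ] [ 0.4327 -0.0849  0.08  ]
top [299.7 254.7] 180 [0.4191 0.019  0.107 ] [0.4196 0.0201 0.08  ]
scene [278.5 155.6] 111 [ 0.5156 -0.1201  0.107 ] [ 0.4967 -0.1442  0.08  ]
scene [323.1 155. ] 107 [ 0.4531 -0.0629  0.107 ] [ 0.4314 -0.0844  0.08  ]
scene [367.  178.5] 129 [0.4404 0.0376 0.107 ] [0.418  0.0207 0.08  ]
scene [248.5 180.8] 133 [ 0.5992 -0.1058  0.107 ] [ 0.5841 -0.1293  0.08  ]
scene [304.  193.4] 156 [ 0.5486 -0.0139  0.107 ] [ 0.5312 -0.0331  0.08  ]
scene [146.9 223.4] 141 [ 0.7819 -0.1424  0.107 ] [ 0.7752 -0.1675  0.08  ]
scene [332.1 222.5] 236 [0.5606 0.0674 0.107 ] [0.5438 0.0518 0.08  ]
scene [363.4 255.3] 279 [0.573  0.1486 0.107 ] [0.5568 0.1367 0.08  ]
dock [0.635 0.188 0.095]
dock [ 0.598 -0.076  0.095]
dock [ 0.483 -0.065  0.095]
dock [0.529 0.201 0.095]
tray [ 0.656 -0.214  0.02 ]
tray [ 0.66  -0.369  0.02 ]
tray [ 0.493 -0.374  0.02 ]
tray [ 0.487 -0.219  0.02 ]
trayS [ 0.657 -0.358  0.02 ]
trayS [ 0.496 -0.359  0.02 ]
trayS [ 0.487 -0.218  0.02 ]
trayS [ 0.646 -0.22   0.02 ]
```

```bash
cat >> h.py <<'E'
from scipy.spatial.transform import Rotation as Ro
PK=np.array([.5493,-.0142]); YAW=-8.5
def plan(x,y,z,yaw=None):
    s=sense();M=Ro.from_quat(s["tool_rot"]).as_matrix();p=s["tcp_pos"]
    print("t",round(s["t"],2),"p",p.round(4),"q",s["q"].round(2),"F",s["force"].round(1),"gap",round(s["finger_gap"],3))
    cy=np.degrees(np.arctan2(M[1,1],M[0,1]));print("toolx",M[:,0].round(4),"jaw yaw",cy.round(1))
    d=M.T@(np.array([x,y,z])-p)/.06; print("incr",d.round(3))
    if yaw is not None: print("turn units",[round((-((yaw+a-cy+180)%360-180))/5,2) for a in(0,180)])
E
python3 -c "
from h import *
plan(*PK,.23,YAW)"
```

```text
t 0.1 p [0.1609 0.6033 0.2304] q [ 1.13  0.53  1.43  0.    1.18 -0.18] F [-0.2  0.6 -0.4] gap 1.001
toolx [-8.0e-04 -1.8e-03 -1.0e+00] jaw yaw 75.1
incr [ 0.02  -8.274  8.909]
turn units [np.float64(16.71), np.float64(-19.29)]
```

Request:
step_arm(increments=[0, -0.66, 0.71, 1.33, 1, 0, -1.32, 1.42, 2.66, 1, 0, -1.98, 2.13, 4, 1, 0, -2.64, 2.84, 5.3, 1, 0, -3.3, 3.55, 6.65, 1])

```text
t: 0.72
tcp_pos: [0.3162, 0.3554, 0.2306]
tool_rot: [0.289, 0.645, -0.291, 0.645]
force: [1.6, -0.4, -0.3]
finger_gap: 0.002
```

```bash
python3 -c "
from h import *
plan(*PK,.2,YAW)"
```

```text
t 0.72 p [0.3162 0.3554 0.2306] q [ 0.61  0.33  1.8  -0.    1.02 -0.12] F [ 1.6 -0.4 -0.3] gap 0.002
toolx [-9.0e-04 -1.9e-03 -1.0e+00] jaw yaw 41.6
incr [ 0.518 -1.184  7.185]
turn units [np.float64(10.02), np.float64(-25.98)]
```

Request:
step_arm(increments=[0.05, -0.13, 0.8, 1.2, 1, 0.1, -0.26, 1.6, 2.4, 1, 0.2, -0.4, 2.4, 3.6, 1, 0.3, -0.53, 3.2, 4.8, 1, 0.35, -0.66, 4, 6, 1])

```text
t: 1.35
tcp_pos: [0.4463, 0.1481, 0.2094]
tool_rot: [0.447, 0.547, -0.449, 0.547]
force: [0.0, 0.9, 0.3]
finger_gap: 0.003
```

```bash
python3 -c "
from h import *
plan(*PK,.15,YAW)"
```

```text
t 1.35 p [0.4463 0.1481 0.2094] q [ 0.08  0.35  1.83 -0.    0.96 -0.11] F [0.  0.9 0.3] gap 0.003
toolx [-0.0018 -0.0019 -1.    ] jaw yaw 11.4
incr [0.992 1.15  2.99 ]
turn units [np.float64(3.98), np.float64(-32.02)]
```

Request:
step_arm(increments=[0.1, 0.29, 0.75, 1, 1, 0.3, 0.58, 1.5, 2, 1, 0.5, 0.86, 2.25, 3, 1, 0.75, 1.15, 2.99, 3.98, 1, 0.99, 1.15, 2.99, 3.98, 1])

```text
t: 1.98
tcp_pos: [0.5518, -0.0174, 0.1494]
tool_rot: [-0.536, -0.459, 0.537, -0.461]
force: [-0.4, 0.4, -0.4]
finger_gap: -0.001
```

Request:
step_arm(increments=[0, 0, 0, 0, 1, 0, 0, 0, 0, 1, 0, 0, 0, 0, 1, 0, 0, 0, 0, 1, 0, 0, 0, 0, 1])

```text
t: 2.6
tcp_pos: [0.5518, -0.0171, 0.1498]
tool_rot: [-0.536, -0.459, 0.537, -0.462]
force: [0.7, 0.9, -0.2]
finger_gap: -0.001
```

```bash
python3 -c "
from h import *
plan(*PK,.12,YAW)
for n in ('top','scene'): cv2.imwrite(f'pics/{n}1.png',snapshot(n))
im=np.hstack([cv2.resize(cv2.imread('pics/top1.png')[100:280,200:440],None,fx=1.6,fy=1.6),cv2.resize(cv2.imread('pics/scene1.png')[100:280,200:440],None,fx=1.6,fy=1.6)])
cv2.imwrite('pics/c1.png',im)"
```

```text
t 2.6 p [ 0.5518 -0.0171  0.1498] q [-0.23  0.54  1.7  -0.    0.9  -0.08] F [ 0.7  0.9 -0.2] gap -0.001
toolx [ 0.0016 -0.0031 -1.    ] jaw yaw -8.7
incr [ 0.497 -0.05  -0.042]
turn units [np.float64(-0.04), np.float64(35.96)]
```

View pics/c1.png

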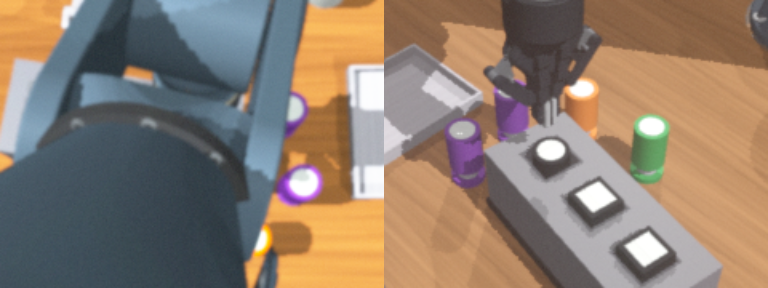

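The crop shows the closed fingers above the round pack, with the tip at scene pixel (302,176). I'll compare that with the TCP projection and then press.

```bash
python3 -c "
from h import *
print(proj('scene',sense()['tcp_pos']),proj('scene',[*PK,.107]))"
```

```text
[300.87551062 175.81915645] [303.58568424 193.52483404]
```

Request:
step_arm(increments=[0.2, -0.05, -0.042, 0, 1, 0.4, -0.05, -0.042, 0, 1, 0.55, -0.05, -0.042, 0, 1, 0.62, -0.05, -0.042, 0, 1, 0.65, -0.05, -0.042, 0, 1])

```text
t: 3.32
tcp_pos: [0.5493, -0.0145, 0.1102]
tool_rot: [-0.536, -0.459, 0.537, -0.462]
force: [-0.8, 0.6, -0.5]
finger_gap: 0.003
```

```bash
python3 -c "
from h import *
plan(*PK,.0985,YAW)"
```

```text
t 3.33 p [ 0.5493 -0.0145  0.1102] q [-0.23  0.6   1.73 -0.    0.81 -0.07] F [-0.8  0.6 -0.5] gap 0.003
toolx [ 0.001 -0.003 -1.   ] jaw yaw -8.7
incr [ 0.195 -0.001 -0.005]
turn units [np.float64(-0.05), np.float64(35.95)]
```

Request:
step_arm(increments=[0.06, 0, 0, 0, 1, 0.11, 0, 0, 0, 1, 0.16, 0, 0, 0, 1, 0.2, 0, 0, 0, 1, 0.2, 0, 0, 0, 1])

```text
t: 3.95
tcp_pos: [0.5496, -0.0146, 0.0988]
tool_rot: [-0.536, -0.459, 0.537, -0.462]
force: [-0.2, -0.3, 4.9]
finger_gap: 0.001
```

Request:
step_arm(increments=[-0.4, 0, 0, 0, 1, -1, 0, 0, 0, 1, -1.6, 0, 0, 0, 1, -2, 0, 0, 0, 0.5, -2, 0, 0, 0, 0])

```text
t: 4.58
tcp_pos: [0.5507, -0.0145, 0.2206]
tool_rot: [0.537, 0.458, -0.536, 0.463]
force: [0.0, 0.3, 0.3]
finger_gap: 0.417
```

Request:
step_arm(increments=[0, 0, 0, 0, 0, 0, 0, 0, 0, 0, 0, 0, 0, 0, 0, 0, 0, 0, 0, 0, 0, 0, 0, 0, 0])

```text
t: 5.2
tcp_pos: [0.5507, -0.0145, 0.2203]
tool_rot: [0.537, 0.458, -0.536, 0.463]
force: [0.5, -0.0, -0.0]
finger_gap: 0.997
```

```bash
python3 -c "
from h import *
plan(*PK,.108,YAW)
cv2.imwrite('pics/scene2.png',snapshot('scene'))
cv2.imwrite('pics/c2.png',cv2.resize(cv2.imread('pics/scene2.png')[100:300,200:440],None,fx=2.5,fy=2.5))
print(proj('scene',[*PK,.147]))"
```

```text
t 5.2 p [ 0.5507 -0.0145  0.2203] q [-0.23  0.44  1.64 -0.    1.06 -0.07] F [ 0.5 -0.  -0. ] gap 0.997
toolx [ 0.0064 -0.0042 -1.    ] jaw yaw -8.7
incr [ 1.872 -0.036 -0.007]
turn units [np.float64(-0.04), np.float64(35.96)]
[303.22611877 177.15009145]
```

View pics/c2.png

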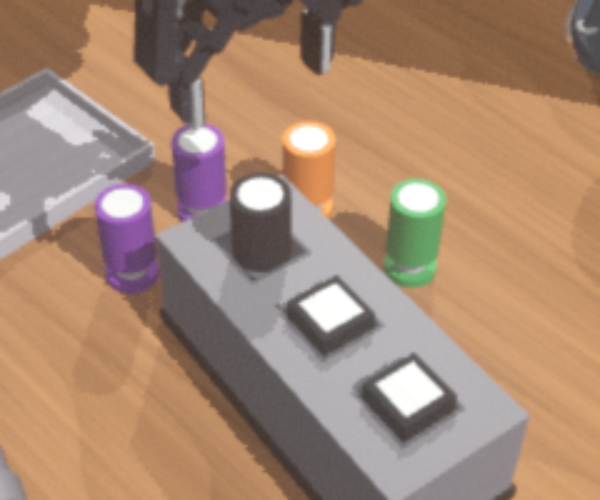

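The round pack has popped up: its top is at scene (304,177) against a predicted (303,177). Both square packs are still latched. I'll lower the open gripper around it.

Request:
step_arm(increments=[0.4, -0.03, 0, 0, 0, 0.8, -0.036, -0.007, 0, 0, 1.2, -0.036, -0.007, 0, 0, 1.6, -0.036, -0.007, 0, 0, 1.87, -0.036, -0.007, 0, 0])

```text
t: 5.88
tcp_pos: [0.5491, -0.0142, 0.1071]
tool_rot: [0.537, 0.458, -0.536, 0.463]
force: [0.0, -0.1, 0.5]
finger_gap: 1.0
```

Request:
step_arm(increments=[0, 0, 0, 0, 0, 0, 0, 0, 0, 0.2, 0, 0, 0, 0, 0.4, 0, 0, 0, 0, 0.6, 0, 0, 0, 0, 0.6], grip_force=30)

```text
t: 6.5
tcp_pos: [0.5496, -0.0142, 0.1079]
tool_rot: [0.537, 0.458, -0.536, 0.463]
force: [1.1, -0.1, 2.6]
finger_gap: 0.48
```

Request:
step_arm(increments=[0, 0, 0, 0, 0.7, 0, 0, 0, 0, 0.8, 0, 0, 0, 0, 1, 0, 0, 0, 0, 1, 0, 0, 0, 0, 1], grip_force=30)

```text
t: 7.12
tcp_pos: [0.5496, -0.0143, 0.1078]
tool_rot: [0.537, 0.458, -0.536, 0.463]
force: [1.4, -0.8, 2.3]
finger_gap: 0.482
```

```bash
python3 -c "
from h import *
plan(.5493,-.0142,.108,YAW)"
```

```text
t 7.12 p [ 0.5496 -0.0143  0.1078] q [-0.23  0.6   1.73 -0.    0.8  -0.07] F [ 1.4 -0.8  2.3] gap 0.482
toolx [ 0.0071 -0.0044 -1.    ] jaw yaw -8.7
incr [-0.003 -0.005 -0.   ]
turn units [np.float64(-0.04), np.float64(35.96)]
```

Request:
step_arm(increments=[-0.15, 0, 0, 0, 1, -0.4, 0, 0, 0, 1, -0.7, 0, 0, 0, 1, -1, 0, 0, 0, 1, -1.25, 0, 0, 0, 1])

```text
t: 7.75
tcp_pos: [0.5492, -0.0139, 0.1843]
tool_rot: [0.538, 0.457, -0.535, 0.464]
force: [0.1, -1.1, -1.5]
finger_gap: 0.48
```

```bash
python3 -c "
from h import *
plan(.573,-.292,.183,YAW)
cv2.imwrite('pics/scene3.png',snapshot('scene'))
cv2.imwrite('pics/c3.png',cv2.resize(cv2.imread('pics/scene3.png')[80:280,200:440],None,fx=2,fy=2))"
```

```text
t 7.75 p [ 0.5492 -0.0139  0.1843] q [-0.23  0.49  1.68 -0.    0.97 -0.07] F [ 0.1 -1.1 -1.5] gap 0.48
toolx [ 0.0081 -0.0046 -1.    ] jaw yaw -8.7
incr [0.046 1.095 4.521]
turn units [np.float64(-0.04), np.float64(35.96)]
```

View pics/c3.png

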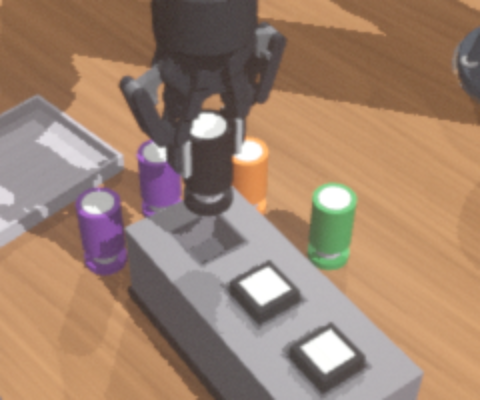

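The pack is held upright and clear of its bay (bottom at crop (208,200)), and the square packs are untouched. Next I carry it to the tray.

Request:
step_arm(increments=[0, 0.1, 0.3, 0, 1, 0, 0.2, 0.8, 0, 1, 0, 0.35, 1.4, 0, 1, 0, 0.5, 2, 0, 1, 0, 0.62, 2.6, 0, 1])

```text
t: 8.43
tcp_pos: [0.5632, -0.1764, 0.1863]
tool_rot: [0.538, 0.457, -0.535, 0.464]
force: [1.0, -0.2, -2.1]
finger_gap: 0.484
```

```bash
python3 -c "
from h import *
plan(.573,-.292,.183,YAW)"
```

```text
t 8.43 p [ 0.5632 -0.1764  0.1863] q [-0.49  0.53  1.58  0.    1.02 -0.34] F [ 1.  -0.2 -2.1] gap 0.484
toolx [ 0.0107 -0.0054 -0.9999] jaw yaw -8.7
incr [0.067 0.454 1.878]
turn units [np.float64(-0.05), np.float64(35.95)]
```

Request:
step_arm(increments=[0, 0.14, 0.6, 0, 1, 0.03, 0.28, 1.15, 0, 1, 0.06, 0.4, 1.6, 0, 1, 0.07, 0.45, 1.88, 0, 1, 0.07, 0.45, 1.88, 0, 1])

```text
t: 9.05
tcp_pos: [0.5725, -0.2931, 0.1824]
tool_rot: [0.539, 0.456, -0.535, 0.464]
force: [-0.1, -0.0, -1.6]
finger_gap: 0.484
```

```bash
python3 -c "
from h import *
plan(.573,-.292,.055,YAW)
im=snapshot('scene');cv2.imwrite('pics/scene4.png',im)
cv2.imwrite('pics/c4.png',cv2.resize(im[60:260,110:350],None,fx=2,fy=2))"
```

```text
t 9.05 p [ 0.5725 -0.2931  0.1824] q [-0.65  0.6   1.44  0.    1.09 -0.49] F [-0.1 -0.  -1.6] gap 0.484
toolx [ 0.0103 -0.0049 -0.9999] jaw yaw -8.8
incr [ 2.123 -0.018 -0.026]
turn units [np.float64(-0.07), np.float64(35.93)]
```

View pics/c4.png

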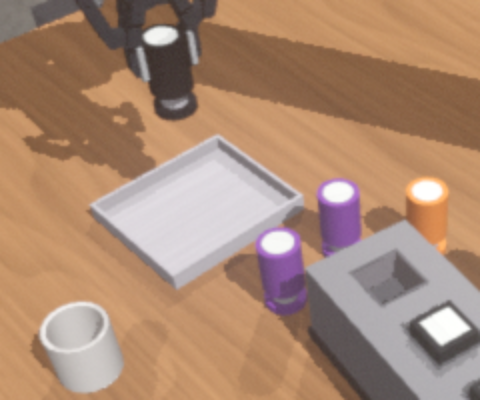

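The pack is held above the tray (bottom at about scene (197,113)). I'll lower it and watch the force.

Request:
step_arm(increments=[0.5, 0, 0, 0, 1, 1, 0, 0, 0, 1, 1.5, -0.02, -0.03, 0, 1, 1.9, -0.02, -0.03, 0, 1, 2.1, -0.02, -0.03, 0, 1])

```text
t: 9.72
tcp_pos: [0.5721, -0.2881, 0.0552]
tool_rot: [0.538, 0.458, -0.535, 0.463]
force: [-0.1, 0.2, -2.1]
finger_gap: 0.48
```

```bash
python3 -c "
from h import *
plan(.573,-.292,.0448,YAW)"
```

```text
t 9.72 p [ 0.5721 -0.2881  0.0552] q [-0.64  0.77  1.52  0.    0.84 -0.49] F [-0.1  0.2 -2.1] gap 0.48
toolx [ 0.0075 -0.002  -1.    ] jaw yaw -8.7
incr [0.174 0.023 0.061]
turn units [np.float64(-0.04), np.float64(35.96)]
```

Request:
step_arm(increments=[0.04, 0, 0, 0, 1, 0.08, 0, 0, 0, 1, 0.11, 0, 0, 0, 1, 0.14, 0, 0, 0, 1, 0.155, 0, 0, 0, 1])

```text
t: 10.35
tcp_pos: [0.5723, -0.2883, 0.0461]
tool_rot: [0.538, 0.458, -0.535, 0.463]
force: [-0.9, -0.6, -1.5]
finger_gap: 0.486
```

Request:
step_arm(increments=[0.005, 0, 0, 0, 1, 0.01, 0, 0, 0, 1, 0.015, 0, 0, 0, 1, 0.02, 0, 0, 0, 1, 0.025, 0, 0, 0, 1])

```text
t: 10.98
tcp_pos: [0.5723, -0.2883, 0.0453]
tool_rot: [0.538, 0.458, -0.535, 0.463]
force: [-1.2, 1.2, 4.9]
finger_gap: 0.484
```

Contact came at the expected height: +4.9 N, TCP at 0.045. I'll open the fingers.

Request:
step_arm(increments=[0, 0, 0, 0, 0.5, 0, 0, 0, 0, 0.45, 0, 0, 0, 0, 0.4, 0, 0, 0, 0, 0.2, 0, 0, 0, 0, 0], grip_force=20)

```text
t: 11.6
tcp_pos: [0.5723, -0.2884, 0.0452]
tool_rot: [0.538, 0.458, -0.535, 0.463]
force: [0.1, -0.0, -0.4]
finger_gap: 0.976
```

Request:
step_arm(increments=[0, 0, 0, 0, 0, 0, 0, 0, 0, 0, 0, 0, 0, 0, 0, 0, 0, 0, 0, 0, 0, 0, 0, 0, 0])

```text
t: 12.22
tcp_pos: [0.5723, -0.2884, 0.0452]
tool_rot: [0.538, 0.458, -0.535, 0.463]
force: [0.0, 0.2, -0.5]
finger_gap: 1.002
```

Request:
step_arm(increments=[-0.2, 0, 0, 0, 0, -0.6, 0, 0, 0, 0, -1.2, 0, 0, 0, 0, -1.9, 0, 0, 0, 0, -2.6, 0, 0, 0, 0])

```text
t: 12.85
tcp_pos: [0.571, -0.2879, 0.2034]
tool_rot: [0.538, 0.458, -0.535, 0.463]
force: [0.9, -1.0, -0.2]
finger_gap: 0.998
```

Request:
step_arm(increments=[0, 0, 0, 0, 0, 0, 0, 0, 0, 0, 0, 0, 0, 0, 0, 0, 0, 0, 0, 0, 0, 0, 0, 0, 0])

```text
t: 13.48
tcp_pos: [0.5707, -0.2877, 0.2024]
tool_rot: [0.538, 0.459, -0.535, 0.463]
force: [0.2, -0.0, 0.2]
finger_gap: 1.002
```

```bash
python3 -c "
from h import *
im=snapshot('scene');cv2.imwrite('pics/scene5.png',im);print(sense()['t'],proj('scene',[.5723,-.2883,.084]),proj('scene',[.5723,-.2883,.004]))
cv2.imwrite('pics/c5.png',cv2.resize(im[60:300,110:430],None,fx=2,fy=2))"
```

```text
13.525 [204.24642486 137.15131394] [210.58190859 165.919358  ]
```

View pics/c5.png

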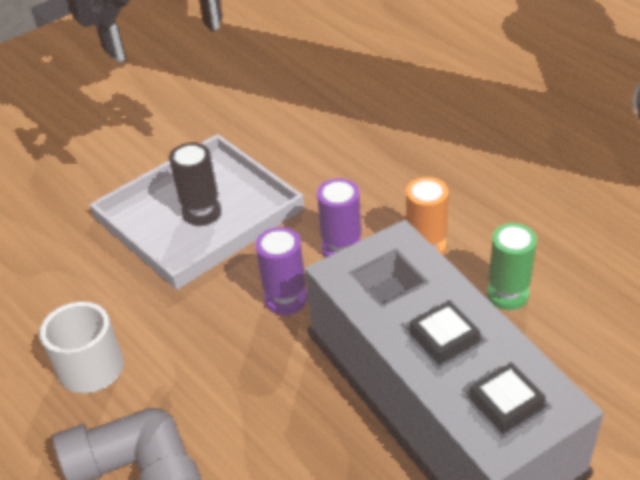

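The pack stands upright in the tray. Its top is at scene (205,138) against a predicted (204,137), the gripper is clear, and both square packs are latched.

```bash
python3 -c "
from h import *
print(sign_off())"
```

```text
the job is handed in; nothing more can be done
None
```

The round pack is out of the dock and standing upright near the middle of the steel tray, and I handed the job in at about 13.5 s of the 51 s allowed.

- **Release:** I pressed it mid-top with closed fingers, 8.2 mm down at about 5 N, then took the fingers away. It sprang up to the predicted height (picture within 1 px).
- **Transfer:** I gripped it at 30 N and lifted it straight out. I carried it above the purple cylinders and lowered it until it touched the tray floor at the expected height, with a contact force of about 5 N. Then I opened the fingers and moved about 160 mm up.
- **Last checks:** In the final picture the pack's top was within about 1 px of where it should be. Both square packs were still latched, the other objects in view had not moved, and the open gripper was touching nothing. No check failed or disagreed; `sign_off` gave no verdict.

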